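# Set the slicing guide on the bread board's two pins

### The job

Pick up the wooden slicing guide by its green grip, find the two steel pins of the bread board with its two holes, and press it gently straight down until it lies fully home on the pin bar under both orange catches. Do not force it, and leave the other things on the counter where they are; let go when it is home.

Things in the scene. Friction and masses are not known exactly. Their poses are not given: they have to be found in the camera images.
- guide_mid (a point): Centre of the green upright grip bar (22 mm thick along x, 70 mm long along y, 50 mm tall) on the slicing guide, a loose wooden piece of 0.2 to 0.45 kg that starts flat on the counter. This point is 37 mm above the guide's underside and 25 mm below the grip's top. z up, y along the guide's long side. The guide is the same when turned half round.
- guide_hole (a point): One of the guide's two holes, at its lower mouth (guide y = +70 mm); the other is at y = -70 mm. Both are 12.5 mm wide and go straight through the guide's flat brown plate, 80 mm (x) by 190 mm (y) by 12 mm thick. Comb teeth stick out 20 mm along the middle of both long sides.
- board: Bread board, fixed: light wood 240 mm (x) by 250 mm (y) by 18 mm; origin at the centre of its underside, z up. On it is clamped a dark pin bar, 50 mm (x) by 186 mm (y), its flat top (the seat) 40 mm above the origin. More than 40 N between the guide and the board, bar, pins or catches does damage, as does more than 15 N from the gripper on them.
- track_mid (a point): A point over the board's middle at the height of the pin tips (78 mm above the board's underside). Two 10 mm steel pins, tips narrowed to 9 mm, stand on the bar at board y = +70 and -70 mm. Bar and pins together are clamped anywhere from 4 to 34 mm ahead of here along board x (the side of +x). That offset is NOT measured: feel (or look) for it.
- catch_mid (a point): A point over the board's middle at the height of the catches' inner edges, 16 mm above the seat. At each end of the bar an orange sprung catch reaches 3 mm over the guide's end; going down, the guide's underside meets its sloping face about 22 mm above the seat and is past it at 16 mm, after 4 to 9 N in all; it then goes freely down to the seat.
- mug: Green mug, 80 mm wide, 92 mm tall, loose bystander; origin at the centre of its underside.
- tin_lid: Flat tin lid, 82 mm wide, 11 mm thick, loose bystander; origin at the centre of its underside.
- spoon: Wooden spoon, 260 mm long, lying, loose bystander; origin near its middle, on the counter; its length is along its x axis.
- picks: Clear push dispenser of toothpicks with red foot and button, 53 mm wide, 102 mm tall, loose bystander; origin at the centre of its underside.
- jam: Jar with a red cap, 68 mm wide, 100 mm tall, loose bystander; origin at the centre of its underside.
- eggcup: White egg cup, 48 mm wide, 60 mm tall, loose bystander; origin at the centre of its underside.
Not all that is in view belongs to the job. Of the things shaped like the part that bears guide_mid, the wooden one is meant.

How it is judged:
By the outcome, as a careful person would: the job done as asked, in the order asked, and still so for the second after the job is handed in, with the robot touching nothing.
It also fails if it takes over 69 s, if anything falls off the work surface, if the arm or the gripper's body presses on something with over 40 N, if the wrist force passes 120 N, or if a joint passes its speed limit or range.

### The arm

A 7-joint arm with a two-finger parallel gripper is mounted at the origin on the work surface. World frame = base frame: x ahead of the robot, y to its left, z up, the work surface at z = 0. Lengths are in m, angles in rad, forces in N, time in s.
With the tool pointing down it reaches from about 0.425 to 0.875 m from the base axis. Payload 8.4 kg.
Tool frame: the origin (TCP) lies at the very end of the fingers, on their centre line; the grasp point (between the pads) lies 19 mm behind it; z points along the fingers, y is the line along which they close (so a half turn about z gives the same grasp; the last joint's range is limited). The gripper opens to 87 mm and grips with 3 to 60 N. Pads are 19 mm wide; open, the fingers measure 117 mm over their backs; the gripper's body (75 mm by 190 mm) begins 51 mm behind the grasp point.
Start: joints at [-1.394, 0.333, 0.04, 1.465, -0.013, 1.343, -0.059], TCP at [0.177, 0.625, 0.223] pointing down, gripper open.
Joint ranges: [-2.58, 2.58], [-0.38, 2.09], [-1.3, 1.39], [0.25, 2.4], [-1.5, 4.64], [0.08, 2.09], [-2.65, 2.65]. Speed limits (rad/s): [2.22, 2.22, 2.79, 2.79, 3.14, 3.14, 3.14].

### API

Orientations are given as a 3x3 rotation matrix whose columns are the frame's x, y, z axes.
In Python, from plant import env, viewer, sign_off, find_in, outline_of gives the robot as it stands.
- The arm moves only by the tool arm_command, never from a script. Its argument "series" is a list that holds one entry, the list of rows, each a list of 7 numbers: the turn, a rotation vector about the tool's x, y, z in units of 6 degrees (1.0 is 6 degrees), then the shift along the tool's x, y, z in units of 50 mm (1.0 is 50 mm), then the closure, from -1 (fully open) to 1 (shut), so that 0 is half open. A call has 1 to 8 rows; each row shifts and turns the commanded pose from where the row before left it, along the tool's axes as they then stand; what a row does not reach is not made up. A row lasts 1/8 s, in which the tool goes at most 62.5 mm and 10.7 degrees, less where a joint would pass 70% of its speed; a pose out of reach is approached as far as the arm can. A call is refused whole if a number of a shift passes 1 or a number of a turn 1, either way. A call with a gripper value outside its range is refused whole. The fingers move at their own pace and stop on an object; "grip_force" is the grip in N (left out, the last holds). Time passes only in rows, so rows that do not move let the fingers close. It gives the time, the measured TCP pose, the force, the opening and the grip force at its end, in the units of the state.
- env.get_state(): the state, without advancing time (a new reading comes with each control period).
- viewer.get_image(name): name is "scene" or "top" or "wrist"; returns the picture (420x560x3 uint8, red, green, blue); there is no depth.
- viewer.get_calibration(name): a dict with "fx", "fy", "cx", "cy" (pixels), "cam_to_world" (4x4, takes a point from camera to world coordinates); the wrist camera has in their place "tool_from_camera" (4x4, takes a point from camera to tool coordinates, whose origin is the TCP and whose axes are the flange's). Camera axes: x right, y down, z forward; pixel columns grow to the right and rows downward; lengths in m; the calibration is good to about 2 mm. A picture is of the moment at which its call begins: read the wrist's pose just before it. get_calibration takes no time and is no camera call.
- sign_off(): hands the job in; it is judged then, once.
Trained networks look in the newest picture that a camera, given by its name, has taken for a name from the list of things; names that differ only in an ending like _2 or _b are one class to them, and where a whole thing is asked for, a point or a joint stands for the part that bears it (a point fixed in the world has none). Each returns a list of dicts, best first, with "score" (0 to 1); they miss things now and then, are a little off and sometimes report something else, mostly with a low value. They report only what shows in the picture. A call takes as long as a camera call. They do not tell look-alikes from the thing itself.
- find_in(camera, target): "at" ([column, row] in pixels, amid what is visible of it).
- outline_of(camera, target): "region" (420x560 bool, what is visible of it) and "at" ([column, row] in pixels, amid what is visible of it).
The state is a dict: "time_s": time; "joints": joint angles; "dq": joint speeds; "tau": joint torques, N m; "tcp_pos": TCP position; "tcp_rot": TCP orientation; "wrist_force": force on the tool from outside, world axes, zero at the start; "moment": the same for the moment, N m; "opening": opening from 0.0 (shut) to 1.0 (fully open); "grip_force": force on a finger pad.
Only numpy, scipy, OpenCV 4.12 (cv2) and the standard library are available. Lean on these libraries where they do the work, as an engineer would, in place of code of your own. Each camera call takes 0.05 s, during which the arm holds its last target. There are 200 camera calls.

## Working session

There is one attempt and no reset: what is moved stays moved. The work goes in short steps, Python scripts to look and compute and a tool call to move; the robot and the scene stay as the last step left them, time stands still between calls to the robot, and variables do not carry over. Pictures are saved under pics/ and viewed, at most 10 in all, crops included, and the job is handed in when it is done.

Besides the shell and the picture viewer there is one more tool, called after "Call:" by a JSON object that holds its "method" and its "body". arm_command: Moves the arm, as the interface text tells. Its arguments: {"type":"object","properties":{"series":{"type":"array"},"grip_force":{"type":"number"}},"required":["series"]}

```bash
mkdir -p pics; cat > h.py <<'E'
import numpy as np, cv2
from plant import env, viewer, sign_off, find_in, outline_of
def cal(n):
    c=viewer.get_calibration(n)
    if n=='wrist':
        s=env.get_state(); T=np.eye(4); T[:3,:3]=s['tcp_rot']; T[:3,3]=s['tcp_pos']
        return c, T@np.array(c['tool_from_camera'])
    return c, np.array(c['cam_to_world'])
def ray(n,px,z,cc=None):
    c,M=cc or cal(n)
    d=M[:3,:3]@np.array([(px[0]-c['cx'])/c['fx'],(px[1]-c['cy'])/c['fy'],1]); o=M[:3,3]
    return o+d*(z-o[2])/d[2]
def snap(n,f=None):
    im=np.array(viewer.get_image(n))
    if f: cv2.imwrite('pics/'+f,im[:,:,::-1])
    return im
def st():
    s=env.get_state()
    print('t',s['time_s'],'tcp',np.round(s['tcp_pos'],4),'F',np.round(s['wrist_force'],1),'open',s['opening'],'g',s['grip_force'])
    print(np.round(s['tcp_rot'],3).tolist()); return s
E
python3 - <<'E'
from h import *
st()
a=snap('top');b=snap('scene','scene0.png')
cv2.imwrite('pics/top0.png',a[:,:,::-1])
for n in ['top','scene']:
    c,M=cal(n); print(n,np.round(M,3).tolist(),c['fx'])
for t in ['guide_mid','guide_hole','board']:
    r=find_in('top',t)
    print(t,[(round(x['score'],2),np.round(x['at']).tolist()) for x in r][:5])
E
```

```text
t 0.0 tcp [0.1769 0.625  0.2216] F [ 0.1 -0.2 -0.4] open 0.9996978099027676 g 0.0
[[-0.962, 0.272, -0.0], [0.272, 0.962, -0.002], [-0.0, -0.002, -1.0]]
top [[0.003, -0.996, 0.085, 0.39], [-1.0, -0.004, -0.012, 0.006], [0.012, -0.085, -0.996, 1.505], [0.0, 0.0, 0.0, 1.0]] 481.0625130936056
scene [[-0.619, 0.469, -0.63, 1.189], [0.785, 0.381, -0.488, 0.514], [0.011, -0.797, -0.604, 0.734], [0.0, 0.0, 0.0, 1.0]] 423.0218931391128
guide_mid [(0.89, [345.0, 198.0]), (0.68, [204.0, 119.0]), (0.6, [409.0, 309.0]), (0.56, [324.0, 270.0])]
guide_hole [(0.93, [408.0, 306.0]), (0.92, [324.0, 270.0]), (0.8, [344.0, 198.0]), (0.75, [204.0, 118.0])]
board [(0.92, [208.0, 214.0])]
```

View pics/top0.png

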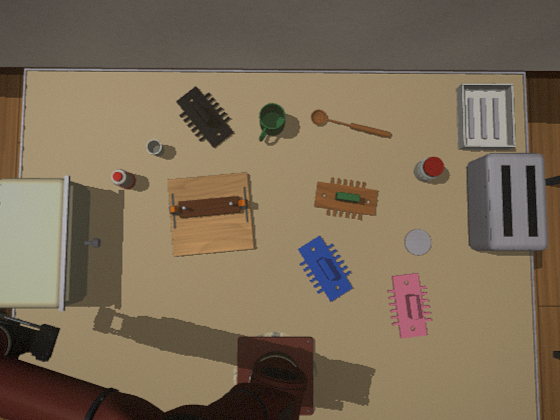

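View pics/scene0.png

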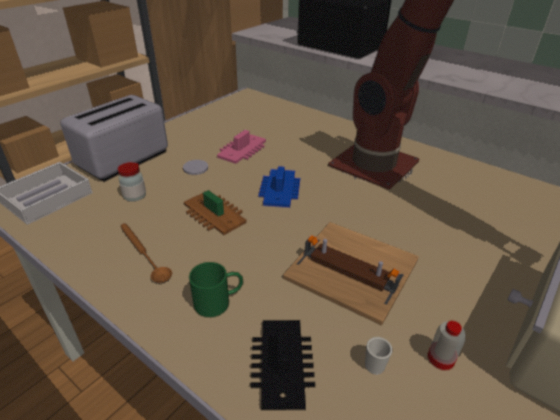

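The top view shows the wooden guide with its green grip at (345,198), and the board at (208,214) with the pin bar across it at about row 207. Blue, pink and black look-alikes are elsewhere.

```bash
python3 - <<'E'
from h import *
im=snap('top'); cc=cal('top')
def rect(mask,z,name):
    ys,xs=np.nonzero(mask); P=np.array([ray('top',p,z,cc)[:2] for p in zip(xs,ys)],np.float32)
    (c,s,a)=cv2.minAreaRect(P); print(name,np.round(c,4),np.round(s,4),round(a,2),'mean',P.mean(0).round(4),len(P))
hsv=cv2.cvtColor(im,cv2.COLOR_RGB2HSV)
r=outline_of('top','board'); m=np.array(r[0]['region']); print(r[0]['at']); rect(m,0.018,'board')
for q in outline_of('top','guide_mid'):
    print(q['at'],q['score'])
    if abs(q['at'][0]-345)<15: rect(np.array(q['region']),0.012,'guide')
g=cv2.inRange(hsv,(40,80,20),(85,255,255)); g[:, :320]=0;g[:,375:]=0;g[:185]=0;g[215:]=0
rect(g>0,0.062,'grip')
o=cv2.inRange(hsv,(3,190,150),(18,255,255)); o[:,:160]=0;o[:,260:]=0;o[:170]=0;o[260:]=0
n,l,s,c=cv2.connectedComponentsWithStats(o)
for i in range(1,n):
    if s[i,4]>5: print('catch',c[i],s[i,4],ray('top',c[i],0.06,cc).round(4))
cv2.imwrite('pics/crop.png',cv2.resize(im[160:270,155:390,::-1],None,fx=3.4,fy=3.4,interpolation=cv2.INTER_CUBIC))
E
```

```text
[209.1, 214.6]
board [0.4903 0.2022] [0.2402 0.2498] 5.65 mean [0.4894 0.2025] 6239
[405.4, 305.0] 0.95
[201.1, 116.0] 0.87
[322.5, 272.6] 0.79
[343.0, 198.3] 0.67
guide [ 0.5431 -0.217 ] [0.1895 0.1012] 78.65 mean [ 0.5411 -0.2164] 1560
[210.7, 214.3] 0.49
grip [ 0.541  -0.2182] [0.0708 0.0215] 82.08 mean [ 0.5412 -0.218 ] 168
catch [241.62068966 202.4137931 ] 29 [0.5219 0.1013 0.06  ]
catch [172.125  209.0625] 16 [0.501  0.3097 0.06  ]
```

View pics/crop.png

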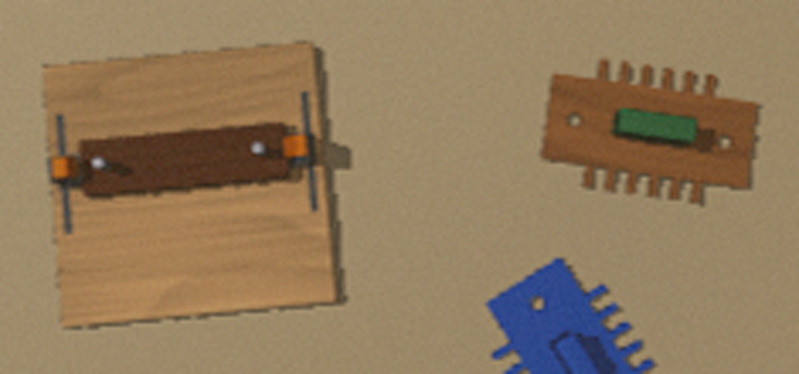

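Call:
{"method": "arm_command", "body": {"series": [[[0,0,0,0,-0.5,-0.3,-1],[0,0,0,0,-0.5,-0.3,-1],[0,0,0,0,-0.5,-0.3,-1],[0,0,0,0,-0.5,-0.3,-1],[0,0,0,0,-0.5,-0.3,-1],[0,0,0,0,-0.3,0,-1],[0,0,0,0,0,0,-1]]]}}

```text
time_s: 1.27
tcp_pos: [0.1388, 0.4903, 0.2973]
tcp_rot: [[-0.962, 0.272, 0.0], [0.272, 0.962, 0.0], [0.0, 0.0, -1.0]]
wrist_force: [0.3, 1.1, -0.1]
opening: 1.002
grip_force: 0.0
```

Call:
{"method": "arm_command", "body": {"series": [[[0,0,0.9,-0.9,0,0,-1],[0,0,0.9,-0.9,0,0,-1],[0,0,0.9,-0.9,0,0,-1],[0,0,0.9,-0.9,0,0,-1],[0,0,0.9,-0.9,0,0,-1],[0,0,0.9,-0.9,0,0,-1],[0,0,0.9,-0.9,0,0,-1],[0,0,0.9,-0.9,0,0,-1]]]}}

```text
time_s: 2.28
tcp_pos: [0.4293, 0.2897, 0.2964]
tcp_rot: [[-0.512, 0.859, -0.0], [0.859, 0.512, -0.002], [-0.001, -0.001, -1.0]]
wrist_force: [0.2, 0.6, -0.5]
opening: 0.999
grip_force: 0.0
```

Call:
{"method": "arm_command", "body": {"series": [[[0,0,0.85,-0.5,0,0,-1],[0,0,0.85,-0.5,0,0,-1],[0,0,0.85,-0.4,0,0,-1],[0,0,0.85,-0.4,0,0,-1],[0,0,0.85,-0.3,0,0,-1],[0,0,0,0,0,0,-1],[0,0,0,0,0,0,-1]]]}}

```text
time_s: 3.15
tcp_pos: [0.467, 0.1948, 0.297]
tcp_rot: [[-0.099, 0.995, -0.0], [0.995, 0.099, -0.001], [-0.001, -0.001, -1.0]]
wrist_force: [-0.4, 0.8, 0.2]
opening: 0.998
grip_force: 0.0
```

```bash
python3 - <<'E'
from h import *
st(); snap('wrist','w1.png'); print(np.round(cal('wrist')[0]['tool_from_camera'],3).tolist())
E
```

```text
t 3.15 tcp [0.467  0.1948 0.297 ] F [-0.4  0.8  0.2] open 0.9980636595023149 g 0.0
[[-0.099, 0.995, -0.0], [0.995, 0.099, -0.001], [-0.001, -0.001, -1.0]]
[[-0.0, -0.962, -0.272, 0.076], [1.0, -0.0, -0.001, -0.0], [0.001, -0.272, 0.962, -0.162], [0.0, 0.0, 0.0, 1.0]]
```

View pics/w1.png

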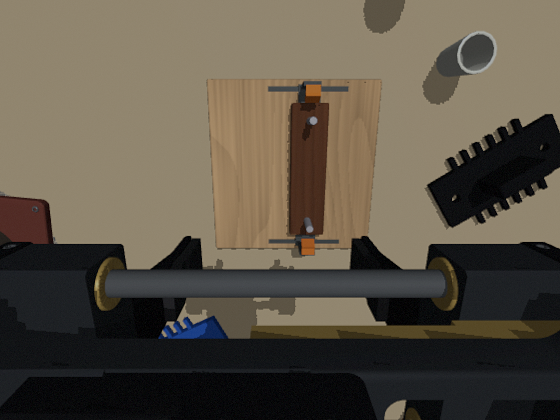

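The wrist view shows the board in full: pin tips at about (313,120) and (308,222), catches at (313,91) and (308,246).

```bash
python3 - <<'E'
from h import *
im=cv2.imread('pics/w1.png'); cc=cal('wrist')
hsv=cv2.cvtColor(im,cv2.COLOR_BGR2HSV)
m=((hsv[...,1]<60)&(hsv[...,2]>100)).astype(np.uint8); k=np.zeros_like(m); k[108:238,292:326]=1; m&=k
n,l,s,c=cv2.connectedComponentsWithStats(m)
P=[]
for i in range(1,n):
    if s[i,4]>8:
        x,y,w,h,a=s[i]; top=(x+w/2-.5, y+w/2-.5); print(s[i],c[i],ray('wrist',c[i],.078,cc).round(4),'toptip',ray('wrist',top,.078,cc).round(4))
o=cv2.inRange(hsv,(3,190,120),(18,255,255));n,l,s,c=cv2.connectedComponentsWithStats(o)
for i in range(1,n):
    if s[i,4]>30: print('catch',s[i],c[i],ray('wrist',c[i],.06,cc).round(4))
for u in [(208,80),(381,80),(369,248),(217,248)]: print(ray('wrist',u,.018,cc).round(4))
cv2.imwrite('pics/w1c.png',cv2.resize(im[75:260,250:370],None,fx=3.2,fy=3.2,interpolation=cv2.INTER_CUBIC))
E
```

```text
[310 117   7   8  48] [313.   120.25] [0.5035 0.2755 0.078 ] toptip [0.5035 0.2758 0.078 ]
[306 225   7   8  39] [309.20512821 228.56410256] [0.5168 0.1367 0.078 ] toptip [0.5165 0.1374 0.078 ]
catch [306  90  14   6  56] [312.23214286  93.33928571] [0.5004 0.3075 0.06  ]
catch [302 239  12  16 185] [307.41081081 246.21621622] [0.5204 0.1036 0.06  ]
[0.3618 0.3144 0.018 ]
[0.5954 0.3374 0.018 ]
[0.624  0.0926 0.018 ]
[0.3851 0.0689 0.018 ]
```

View pics/w1c.png

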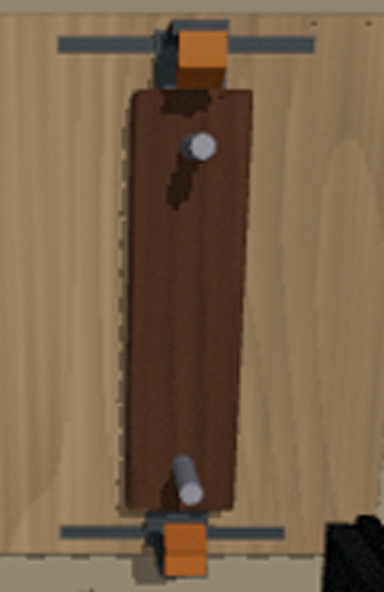

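Call:
{"method": "arm_command", "body": {"series": [[[0,0,0,-0.9,0.1,0,-1],[0,0,0,-0.9,0.1,0,-1],[0,0,0,-0.9,0.1,0,-1],[0,0,0,-0.9,0.1,0,-1],[0,0,0,-0.9,0.1,0,-1],[0,0,0,-0.9,0.1,0,-1],[0,0,0,-0.9,0.1,0,-1],[0,0,0,-0.9,0,0,-1]]]}}

```text
time_s: 4.2
tcp_pos: [0.5372, -0.1614, 0.2975]
tcp_rot: [[-0.099, 0.995, 0.0], [0.995, 0.099, -0.0], [-0.0, 0.0, -1.0]]
wrist_force: [0.8, -0.3, -0.4]
opening: 1.006
grip_force: 0.0
```

Call:
{"method": "arm_command", "body": {"series": [[[0,0,0.8,-0.5,0,0.4,-1],[0,0,0.8,-0.3,0,0.5,-1],[0,0,0.7,0,0,0.5,-1],[0,0,0,0,0,0.6,-1],[0,0,0,0,0,0,-1],[0,0,0,0,0,0,-1]]]}}

```text
time_s: 4.95
tcp_pos: [0.5396, -0.2008, 0.1986]
tcp_rot: [[0.143, 0.99, 0.001], [0.99, -0.143, -0.0], [-0.0, 0.001, -1.0]]
wrist_force: [0.6, 0.1, 0.1]
opening: 1.0
grip_force: 0.0
```

```bash
python3 - <<'E'
from h import *
st(); im=snap('wrist','w2.png'); cc=cal('wrist')
hsv=cv2.cvtColor(im,cv2.COLOR_RGB2HSV)
g=cv2.inRange(hsv,(40,80,15),(85,255,255)); n,l,s,c=cv2.connectedComponentsWithStats(g)
for i in range(1,n):
    if s[i,4]>100: print(s[i],c[i],ray('wrist',c[i],.062,cc).round(4))
E
```

```text
t 4.95 tcp [ 0.5396 -0.2008  0.1986] F [0.6 0.1 0.1] open 0.9996529705408872 g 0.0
[[0.143, 0.99, 0.001], [0.99, -0.143, -0.0], [-0.0, 0.001, -1.0]]
[ 270  174   21   71 1439] [280.08686588 208.94996525] [ 0.5418 -0.213   0.062 ]
```

View pics/w2.png

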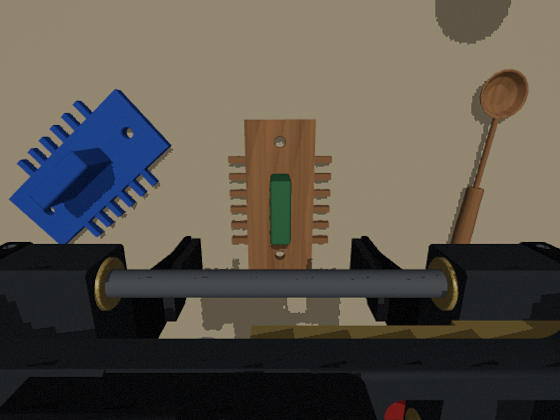

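Guide is upright in the view: grip at (280,209), holes at (280,142) and (280,255), centred between the fingers.

```bash
python3 - <<'E'
from h import *
im=cv2.imread('pics/w2.png'); cc=cal('wrist'); s=env.get_state();R=np.array(s['tcp_rot']);p=np.array(s['tcp_pos'])
def T(q): return (R.T@(q-p)).round(4)
for u,z in [((280,142),.012),((279.5,255),.012),((280,120),.012),((280,175),.062),((280,233),.062)]: print(u,T(ray('wrist',u,z,cc)))
E
```

```text
(280, 142) [0.0528 0.0038 0.1869]
(279.5, 255) [-0.0865  0.0037  0.1869]
(280, 120) [0.0767 0.0037 0.1869]
(280, 175) [0.0238 0.0033 0.1369]
(280, 233) [-0.038   0.0035  0.1369]
```

Call:
{"method": "arm_command", "body": {"series": [[[0,0,0,-0.34,0.07,0.5,-1],[0,0,0,0,0,0.7,-1],[0,0,0,0,0,0.7,-1],[0,0,0,0,0,0.7,-1],[0,0,0,0,0,0.5,-1],[0,0,0,0,0,0.4,-1],[0,0,0,0,0,0,-1],[0,0,0,0,0,0,-1]]]}}

```text
time_s: 6.0
tcp_pos: [0.5408, -0.2187, 0.0237]
tcp_rot: [[0.144, 0.99, 0.002], [0.99, -0.144, -0.0], [-0.0, 0.002, -1.0]]
wrist_force: [-0.0, -0.2, 0.7]
opening: 0.998
grip_force: 0.0
```

Call:
{"method": "arm_command", "body": {"series": [[[0,0,0,0,0,0,1],[0,0,0,0,0,0,1],[0,0,0,0,0,0,1],[0,0,0,0,0,0,1],[0,0,0,0,0,0,1],[0,0,0,0,0,0,1],[0,0,0,0,0,0,1],[0,0,0,0,0,0,1]]], "grip_force": 30}}

```text
time_s: 7.0
tcp_pos: [0.5401, -0.2184, 0.0226]
tcp_rot: [[0.144, 0.99, 0.0], [0.99, -0.144, -0.0], [-0.0, 0.0, -1.0]]
wrist_force: [1.5, -0.2, 0.1]
opening: 0.25
grip_force: 30.0
```

Call:
{"method": "arm_command", "body": {"series": [[[0,0,0,0,0,-0.3,1],[0,0,0,0,0,-0.6,1],[0,0,-0.6,0,0,-0.7,1],[0,0,-0.6,0,0,-0.7,1],[0,0,-0.6,0,0,-0.7,1],[0,0,-0.5,0,0,0,1],[0,0,0,0,0,0,1]]]}}

```text
time_s: 7.88
tcp_pos: [0.5397, -0.2184, 0.1733]
tcp_rot: [[-0.095, 0.995, 0.0], [0.995, 0.095, 0.0], [0.0, 0.001, -1.0]]
wrist_force: [-0.4, -0.2, -3.4]
opening: 0.247
grip_force: 30.0
```

Call:
{"method": "arm_command", "body": {"series": [[[0,0,0,0.5,0.1,0,1],[0,0,0,0.8,0.1,0,1],[0,0,0,0.8,0,0,1],[0,0,0,0.8,0,0,1],[0,0,0,0.8,0,0,1],[0,0,0,0.8,0,0,1],[0,0,0,0.8,0,0,1],[0,0,0,0.8,0,0,1]]]}}

```text
time_s: 8.88
tcp_pos: [0.5199, 0.0871, 0.1723]
tcp_rot: [[-0.094, 0.996, -0.001], [0.996, 0.094, -0.0], [-0.0, -0.001, -1.0]]
wrist_force: [0.9, 0.1, -1.7]
opening: 0.249
grip_force: 30.0
```

Call:
{"method": "arm_command", "body": {"series": [[[0,0,0,0.8,0,0,1],[0,0,0,0.6,0,0,1],[0,0,0,0.4,0,0,1],[0,0,0,0.2,0,0,1],[0,0,0,0,0,0,1],[0,0,0,0,0,0,1]]]}}

```text
time_s: 9.62
tcp_pos: [0.5114, 0.1843, 0.1726]
tcp_rot: [[-0.094, 0.996, 0.0], [0.996, 0.094, -0.0], [-0.0, -0.0, -1.0]]
wrist_force: [0.8, -0.6, -2.8]
opening: 0.248
grip_force: 30.0
```

```bash
python3 - <<'E'
from h import *
s=st(); R=np.array(s['tcp_rot']); d=np.array([.5101,.2061,0])-s['tcp_pos']; print('delta tool units',(R.T@d/.05).round(3),'turn',np.degrees(np.arctan2(R[1,1],R[0,1]))-5.5)
snap('wrist','w3.png')
E
```

```text
t 9.625 tcp [0.5114 0.1843 0.1726] F [ 0.8 -0.6 -2.8] open 0.24838999925997401 g 29.999599484726787
[[-0.094, 0.996, 0.0], [0.996, 0.094, -0.0], [-0.0, -0.0, -1.0]]
delta tool units [0.438 0.014 3.452] turn -0.11319683447946538
```

View pics/w3.png

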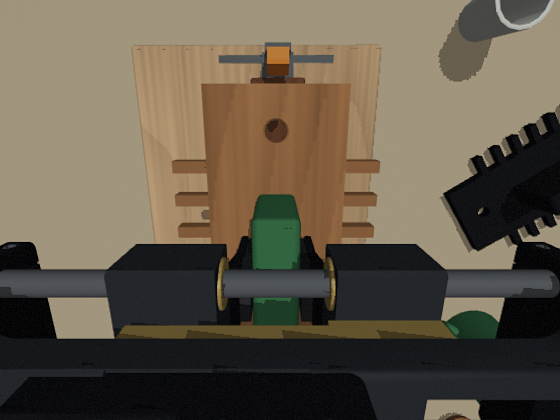

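The guide hangs level, grip in the fingers; far hole at (276,130), far plate edge at row 84, far catch at (278,55).

```bash
python3 - <<'E'
from h import *
im=cv2.imread('pics/w3.png'); cc=cal('wrist'); s=env.get_state();R=np.array(s['tcp_rot']);p=np.array(s['tcp_pos'])
T=lambda q:(R.T@(q-p)).round(4)
hsv=cv2.cvtColor(im,cv2.COLOR_BGR2HSV); v=hsv[...,2].copy(); w=v[112:150,255:300]
m=(w<95).astype(np.uint8); n,l,st_,c=cv2.connectedComponentsWithStats(m); i=1+np.argmax(st_[1:,4]); print(st_[i],c[i]+[255,112])
x,y,ww,h,_=st_[i]; u=(255+x+ww/2-.5,112+y+h/2-.5)
z=p[2]-.0226+.012; print('hole',T(ray('wrist',u,z,cc)),'end',T(ray('wrist',(276,84),z,cc)))
row=200; e=np.abs(np.diff(im[100].astype(int).sum(1))); 
print('edges row100',[k for k in range(180,370) if e[k]>90])
for k in (203.5,350): print(T(ray('wrist',(k,100),z,cc)))
o=cv2.inRange(hsv,(3,190,120),(18,255,255));n,l,s2,c=cv2.connectedComponentsWithStats(o)
for i in range(1,n):
    if s2[i,4]>30 and c[i][1]<100: print('catch',s2[i],c[i],ray('wrist',c[i],.06,cc).round(4))
E
```

```text
[ 10   7  22  24 417] [275.65227818 130.08153477]
hole [ 0.0708 -0.0007  0.0106] end [ 0.0948 -0.0004  0.0106]
edges row100 [201]
[ 0.0868 -0.0395  0.0106]
[0.0867 0.0395 0.0106]
catch [267  59  22   5  89] [277.71910112  61.43820225] [0.5009 0.3074 0.06  ]
```

Call:
{"method": "arm_command", "body": {"series": [[[0,0,0,0.24,0.01,0,1],[0,0,0,0.2,0,0.2,1],[0,0,0,0,0,0.4,1],[0,0,0,0,0,0.4,1],[0,0,0,0,0,0.25,1],[0,0,0,0,0,0,1],[0,0,0,0,0,0,1]]]}}

```text
time_s: 10.55
tcp_pos: [0.5099, 0.208, 0.1106]
tcp_rot: [[-0.096, 0.995, 0.001], [0.995, 0.096, 0.0], [0.0, 0.001, -1.0]]
wrist_force: [-0.2, 0.0, -3.6]
opening: 0.253
grip_force: 30.0
```

```bash
python3 - <<'E'
from h import *
s=st(); R=np.array(s['tcp_rot']); d=np.array([.5101,.2061,0])-s['tcp_pos']; print('delta tool mm',(R.T@d*1e3).round(2))
im=snap('wrist'); cv2.imwrite('pics/w4.png',cv2.resize(im[20:240,180:380,::-1],None,fx=2.7,fy=2.7,interpolation=cv2.INTER_CUBIC))
E
```

```text
t 10.55 tcp [0.5099 0.208  0.1106] F [-0.2  0.  -3.6] open 0.25269096967035926 g 29.999497826211154
[[-0.096, 0.995, 0.001], [0.995, 0.096, 0.0], [0.0, 0.001, -1.0]]
delta tool mm [-1.9000e+00 -4.0000e-02  1.1059e+02]
```

View pics/w4.png

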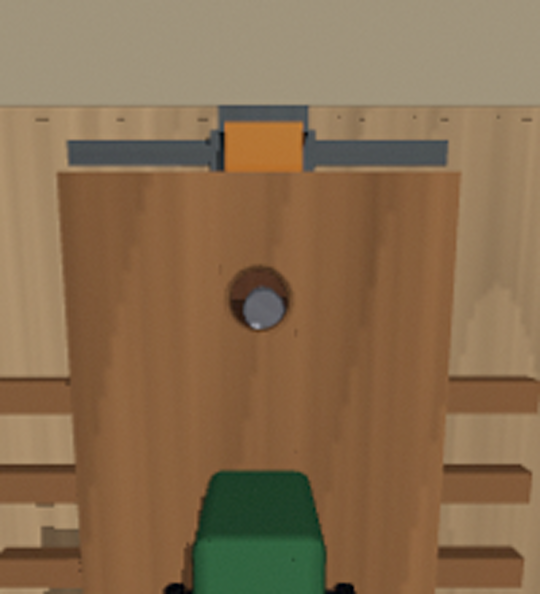

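The pin tip shows inside the far hole: mouth centre about (260,299) in the crop, tip about (264,308).

```bash
python3 - <<'E'
from h import *
cc=cal('wrist'); s=env.get_state();R=np.array(s['tcp_rot']);p=np.array(s['tcp_pos'])
T=lambda q:((R.T@(q-p))*1e3).round(2)
print('tip',T(ray('wrist',(277.8,134.1),.078,cc)),'hole',T(ray('wrist',(276.3,130.7),p[2]-.0226+.012,cc)))
E
```

```text
tip [67.96  0.73 32.82] hole [70.69 -0.23 10.64]
```

Call:
{"method": "arm_command", "body": {"series": [[[0,0,0,-0.045,0.01,0,1],[0,0,0,0,0,0.1,1],[0,0,0,0,0,0.08,1],[0,0,0,0,0,0.06,1],[0,0,0,0,0,0.04,1],[0,0,0,0,0,0.04,1],[0,0,0,0,0,0,1]]]}}

```text
time_s: 11.48
tcp_pos: [0.5101, 0.2055, 0.0939]
tcp_rot: [[-0.096, 0.995, -0.0], [0.995, 0.096, -0.0], [-0.0, -0.0, -1.0]]
wrist_force: [0.2, -0.6, -3.2]
opening: 0.251
grip_force: 30.0
```

Call:
{"method": "arm_command", "body": {"series": [[[0,0,0,0,0,0.04,1],[0,0,0,0,0,0.04,1],[0,0,0,0,0,0.03,1],[0,0,0,0,0,0,1],[0,0,0,0,0,0,1]]]}}

```text
time_s: 12.1
tcp_pos: [0.5102, 0.2055, 0.0886]
tcp_rot: [[-0.096, 0.995, 0.0], [0.995, 0.096, -0.0], [-0.0, 0.0, -1.0]]
wrist_force: [0.0, 0.3, -3.6]
opening: 0.251
grip_force: 30.0
```

Call:
{"method": "arm_command", "body": {"series": [[[0,0,0,0,0,0.04,1],[0,0,0,0,0,0.04,1],[0,0,0,0,0,0.04,1],[0,0,0,0,0,0,1]]]}}

```text
time_s: 12.6
tcp_pos: [0.5104, 0.2055, 0.0826]
tcp_rot: [[-0.096, 0.995, 0.0], [0.995, 0.096, 0.0], [-0.0, 0.0, -1.0]]
wrist_force: [0.3, -0.4, -2.0]
opening: 0.249
grip_force: 30.0
```

Call:
{"method": "arm_command", "body": {"series": [[[0,0,0,0,0,0.04,1],[0,0,0,0,0,0.04,1],[0,0,0,0,0,0,1],[0,0,0,0,0,0,1]]]}}

```text
time_s: 13.1
tcp_pos: [0.5105, 0.2055, 0.0785]
tcp_rot: [[-0.096, 0.995, 0.001], [0.995, 0.096, 0.0], [0.0, 0.001, -1.0]]
wrist_force: [2.6, 0.0, -1.1]
opening: 0.254
grip_force: 30.0
```

Call:
{"method": "arm_command", "body": {"series": [[[0,0,0,0,0,0.04,1],[0,0,0,0,0,0.04,1],[0,0,0,0,0,0,1]]]}}

```text
time_s: 13.48
tcp_pos: [0.5098, 0.2054, 0.0741]
tcp_rot: [[-0.096, 0.995, -0.001], [0.995, 0.096, -0.001], [-0.0, -0.001, -1.0]]
wrist_force: [0.8, -0.3, -3.2]
opening: 0.25
grip_force: 30.0
```

Call:
{"method": "arm_command", "body": {"series": [[[0,0,0,0,0,0.04,1],[0,0,0,0,0,0.04,1],[0,0,0,0,0,0,1]]]}}

```text
time_s: 13.85
tcp_pos: [0.5101, 0.2054, 0.0703]
tcp_rot: [[-0.096, 0.995, -0.0], [0.995, 0.096, -0.0], [-0.0, -0.0, -1.0]]
wrist_force: [0.9, -1.2, -3.1]
opening: 0.246
grip_force: 30.0
```

Call:
{"method": "arm_command", "body": {"series": [[[0,0,0,0,0,0.04,1],[0,0,0,0,0,0.04,1],[0,0,0,0,0,0.03,1],[0,0,0,0,0,0,1]]]}}

```text
time_s: 14.35
tcp_pos: [0.5099, 0.2054, 0.0647]
tcp_rot: [[-0.096, 0.995, -0.001], [0.995, 0.096, -0.0], [-0.0, -0.001, -1.0]]
wrist_force: [-0.3, 0.4, -3.0]
opening: 0.248
grip_force: 30.0
```

Call:
{"method": "arm_command", "body": {"series": [[[0,0,0,0,0,0.02,1],[0,0,0,0,0,0.02,1],[0,0,0,0,0,0,1]]]}}

```text
time_s: 14.72
tcp_pos: [0.5101, 0.2055, 0.063]
tcp_rot: [[-0.096, 0.995, -0.0], [0.995, 0.096, -0.0], [-0.0, -0.0, -1.0]]
wrist_force: [-0.8, -0.1, -3.2]
opening: 0.25
grip_force: 30.0
```

Call:
{"method": "arm_command", "body": {"series": [[[0,0,0,0,0,0.02,1],[0,0,0,0,0,0,1],[0,0,0,0,0,0,1]]]}}

```text
time_s: 15.1
tcp_pos: [0.5103, 0.2056, 0.0625]
tcp_rot: [[-0.096, 0.995, -0.0], [0.995, 0.096, 0.0], [0.0, -0.0, -1.0]]
wrist_force: [-4.0, -0.6, 5.8]
opening: 0.247
grip_force: 30.0
```

Call:
{"method": "arm_command", "body": {"series": [[[0,0,0,0,0,0,0.2],[0,0,0,0,0,0,0],[0,0,0,0,0,0,0],[0,0,0,0,0,0,0],[0,0,0,0,0,0,0]]]}}

```text
time_s: 15.72
tcp_pos: [0.5102, 0.2055, 0.062]
tcp_rot: [[-0.096, 0.995, 0.0], [0.995, 0.096, -0.0], [-0.0, 0.0, -1.0]]
wrist_force: [-0.5, 0.1, -0.5]
opening: 0.5
grip_force: 0.0
```

Call:
{"method": "arm_command", "body": {"series": [[[0,0,0,0,0,-0.2,0],[0,0,0,0,0,-0.4,0],[0,0,0,0,0,-0.6,0],[0,0,0,0,0,-0.6,0],[0,0,0,0,0,-0.6,0],[0,0,0,-0.6,0,-0.4,0],[0,0,0,-0.6,0,0,0],[0,0,0,0,0,0,0]]]}}

```text
time_s: 16.73
tcp_pos: [0.5166, 0.1431, 0.2032]
tcp_rot: [[-0.092, 0.996, 0.001], [0.996, 0.092, 0.001], [0.0, 0.001, -1.0]]
wrist_force: [0.0, 0.3, 1.4]
opening: 0.498
grip_force: 0.0
```

```bash
python3 - <<'E'
from h import *
st(); a=snap('wrist'); b=snap('scene')
A=cv2.resize(a[0:260,130:430],(600,520))[:, :400+200]; B=cv2.resize(b[200:340,260:440],None,fx=3,fy=3,interpolation=cv2.INTER_CUBIC)
o=np.zeros((520,800,3),np.uint8); A=cv2.resize(A,(400,347)); B=cv2.resize(B,(400,311)); o[:347,:400]=A; o[:311,400:]=B
cv2.imwrite('pics/fin.png',o[:,:,::-1])
E
```

```text
t 16.725 tcp [0.5166 0.1431 0.2032] F [0.  0.3 1.4] open 0.49750685615548534 g 0.0
[[-0.092, 0.996, 0.001], [0.996, 0.092, 0.001], [0.0, 0.001, -1.0]]
```

View pics/fin.png

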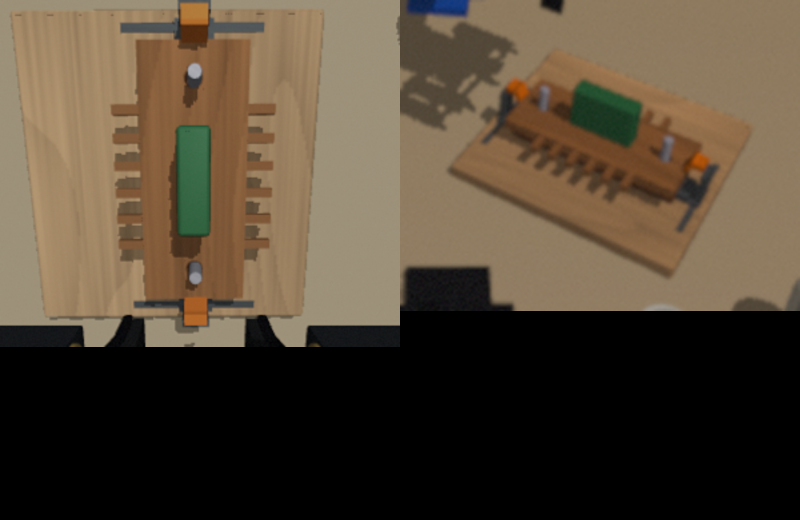

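Both pins stand well out of the holes, at (195,72) and (195,272). The plate lies flat under both orange catches, and the gripper is clear.

```bash
python3 -c "
from h import *
print(sign_off())"
```

```text
the job is handed in; nothing more can be done
None
```

The wooden slicing guide lies home on the pin bar, with both pins through its holes and both catches over its ends. I let go and handed the job in at about 17 s; the highest force reading after a move was about 6 N.

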